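# Square up a stud with a carpenter's square

## Robot

A 7-joint arm with a two-finger parallel gripper is mounted at the origin on the work surface; the furniture and walls round the work are solid. World frame = base frame: x ahead of the robot, y to its left, z up, the work surface at z = 0. Lengths are in m, angles in degrees, forces in N, time in s.
With the tool pointing down it reaches from about 0.425 to 0.875 m from the base axis. Payload 4.7 kg.
Tool frame: the origin (TCP) lies at the very end of the fingers, on their centre line; the grasp point (between the pads) lies env.hold_point_z behind it (env.hold_point_z is the distance from the TCP to the grasp point, in m); z points along the fingers, y is the line along which they close (so a half turn about z gives the same grasp; the last joint's range is limited). The gripper opens to 87 mm and grips with 3 to 60 N. Pads are 19 mm wide; open, the fingers measure 117 mm over their backs; the gripper's body (75 mm by 190 mm) begins 51 mm behind the grasp point.
Start: joints at [68.245, 18.392, -4.016, 83.108, 1.295, 78.541, -3.26], TCP at [0.249, -0.6, 0.199] pointing down, gripper open.
Joint ranges: [-163.93, 163.93], [-17.29, 119.83], [-79.2, 71.16], [3.27, 140.29], [-89.18, 269.18], [5.43, 117.66], [-154.24, 154.24]. Speed limits (degrees/s): [147.25, 147.25, 180, 180, 180, 180, 180].

## Interface

Orientations are given as [roll, pitch, yaw] about the fixed x, y, z axes, in that order (R = Rz(yaw) Ry(pitch) Rx(roll)).
In Python, from cell import env gives the robot as it stands.
- The arm moves only by the shell command python3 -m jog 'ROWS' [FORCE]. ROWS is JSON, a list of rows, each an object with "dp": the shift along the tool's x, y, z in cm, a list of three; "twist": the turn about the tool's z in degrees; "fingers": the opening, from 0 (shut) to 1 (fully open). A call has 1 to 8 rows; each row is the pose to reach, as a shift and turn from the pose commanded when the call began, along the tool's axes at that moment; what a row does not reach only later rows make up. A row lasts 1/8 s, in which the tool goes at most 62.5 mm and 10.7 degrees, less where a joint would pass 70% of its speed; a pose out of reach is approached as far as the arm can. A call with a gripper value outside its range is refused whole. The fingers move at their own pace and stop on an object; FORCE is the grip in N (left out, the last holds). Time passes only in rows, so rows that repeat a pose let the fingers close. It gives the time, the measured TCP pose, the force, the opening and the grip force at its end, in the units of the state.
- env.get_obs(): the state, without advancing time (a new reading comes with each control period).
- env.read_camera(name): name is "side" or "top"; returns a dict with "pixels" (384x512x3 uint8, blue, green, red), "depth" (384x512 float32, m along the optical axis (not along the pixel's ray), 0 where there is no reading), "fx", "fy", "cx", "cy" (pixels), "k1" (the pictures are not rectified: a ray, as slopes to the right and down, at radius r is drawn at 1 + k1 r^2 times it, then the intrinsics apply), "rvec" (rotation vector, rad) and "tvec" (3), from world to camera coordinates, as OpenCV has them. Camera axes: x right, y down, z forward; pixel columns grow to the right and rows downward; lengths in m; the calibration is good to about 2 mm. A picture is of the moment at which its call begins.
- env.sign_off(): hands the job in; it is judged then, once.
The state is a dict: "time_s": time; "qpos": joint angles; "joint_velocities": joint speeds; "effort": joint torques, N m; "tool_pos": TCP position; "tool_rot": TCP orientation; "force": force on the tool from outside, world axes, zero at the start; "wrist_torque": the same for the moment, N m; "grip_width": finger opening in m; "grasp_force": force on a finger pad.
Only numpy, scipy, OpenCV 4.12 (cv2) and the standard library are available. Lean on these libraries where they do the work, as an engineer would, in place of code of your own. Each camera call takes 0.05 s, during which the arm holds its last target. There are 200 camera calls.

## Task

Move the tape measure from the inside corner of the timber frame into the steel tray, let go of it, and leave the glue bottle and screw jar alone. Then take the carpenter's square by its upright grip and, keeping it flat on the bench, press it into that corner, wooden stock along the plate and steel blade along the loose stud, until both touch all along and the stud is square. Finish while holding: keep gripping the square and pressing it firmly on both timbers.

Things in the scene. Friction and masses are not known exactly. Their poses are not given: they have to be found in the camera images.
- square: Loose carpenter's square lying flat, an L, 0.3 kg. Origin on its underside below the grip; heel (outer right angle) at x = y = +60 mm. Dark wood stock 22 wide, 20 high, runs 150 mm from the heel along -y, outer face x = +60 goes on the plate. Steel blade 36 wide, 6 thick, on the bench, runs 170 mm from the heel along -x, outer edge y = +60 goes on the stud.
- square_grip (a point): Point on the square's upright wooden grip, 50 mm above the square's origin. The grip is 22 mm thick, 64 mm long, top 67 mm above the underside; its length runs along the square's (+x, -y) diagonal, so it is pinched across the 22 mm along the (+x, +y) diagonal, which points to the heel. It stands on a flat brace 32 mm wide, 8 mm high, across the inside of the L.
- square_heel (a point): Outer right-angled corner (heel) of the square, on its underside.
- frame: Corner of a timber frame of 38 mm square battens, fixed on the bench. Origin: inside corner at bench height. The plate is the batten with inner face x = 0, y -260 to +60 mm. The stud runs along -x, inner face y = 0 when square. The inside is at -x, -y. Thin strap on top (41 mm high). Square seated: heel at this origin, axes parallel to these.
- stud_end (a point): Free end of the stud, on the edge of its inner face at half height; 250 mm from the plate when square. The stud is a batten 38 mm wide and high, 244 mm long, which turns level on one screw 55 mm from the plate, 19 mm behind its inner face.
- stud (a joint): Angle of the stud on its screw, rad: 0 = square to the plate, positive = free end leans into the corner (counter-clockwise from above). Starts up to 0.12 either way, range 0.2, friction 0.12 N m, no spring. The screw lies between the blade's ends, so a blade pressed on the stud turns it flush from either lean.
- tape_measure: Loose grey tape measure standing in the inside corner of the frame, 45 mm wide (x), 81 mm long (y), 70 mm high; origin at the centre of its underside, z up. Grip across the 45 mm.
- steel_tray: Open grey folded-steel tray, fixed, 122 mm (x) by 172 mm (y), walls 66 mm high and 2 mm thick, floor 2 mm; origin at the centre of its underside.
- thread_glue: Small brown dropper bottle of thread glue, 33 mm across, 102 mm high, loose, to be left alone; origin under its centre.
- screw_jar: Jar with yellow lid, 71 mm across, 108 mm high, loose, to be left alone; origin under its centre.
Things that resemble listed ones, but are neither listed nor needed, are in the scene too. Of the things like the tape_measure, leave any that is blue; of the rest the larger one is meant. Leave any blue look-alike of the steel_tray alone.

How it is judged:
By the outcome, as a careful person would: the job done as asked, in the order asked, and still so for the second after the job is handed in, while the arm keeps its last pose, push and grip.
It also fails if it takes over 64 s, if anything falls off the work surface, if the arm or the gripper's body presses on something with over 40 N, if the wrist force passes 120 N, or if a joint passes its speed limit or range.

## Working session

There is one attempt and no reset: what is moved stays moved. The work goes in short steps, Python scripts to look and compute and a shell command to move; the robot and the scene stay as the last step left them, time stands still between calls to the robot, and variables do not carry over. Pictures are saved under pics/ and viewed, at most 10 in all, crops included, and the job is handed in when it is done.

```bash
mkdir -p pics; ls; cat > h.py <<'E'
import numpy as np,cv2
from cell import env
from scipy.spatial.transform import Rotation as R
def cam(n):
    d=env.read_camera(n); return d
def pts(d):
    h,w=d['depth'].shape; v,u=np.mgrid[0:h,0:w]
    xd=(u-d['cx'])/d['fx']; yd=(v-d['cy'])/d['fy']
    x,y=xd.copy(),yd.copy()
    for _ in range(8):
        f=1+d['k1']*(x*x+y*y); x,y=xd/f,yd/f
    z=d['depth']; P=np.stack([x*z,y*z,z],-1)
    Rm=cv2.Rodrigues(np.array(d['rvec'],float))[0]
    W=(P-np.array(d['tvec']).ravel())@Rm
    W[z==0]=np.nan
    return W
E
python3 - <<'E'
from h import *
for n in('top','side'):
    d=cam(n); W=pts(d); np.savez(''+n+'0.npz',W=W,px=d['pixels']); cv2.imwrite(f'pics/{n}0.png',cv2.resize(d['pixels'],(800,600)))
    Rm=cv2.Rodrigues(np.array(d['rvec'],float))[0]; print(n,d['k1'],-Rm.T@np.array(d['tvec']).ravel(),np.isnan(W[...,0]).mean())
o=env.get_obs(); print(o, env.hold_point_z)
E
```

```text
pics
top 0.042946068146150804 [ 0.24081109 -0.18107489  1.51437894] 0.0037638346354166665
side 0.03960435487298998 [0.47509407 0.8810832  0.88620539] 0.054285685221354164
{'time_s': 0.1, 'qpos': array([68.24579772, 18.43484791, -4.01411142, 83.16889168,  1.2945319 ,
       78.54281317, -3.25894502]), 'joint_velocities': array([ 0.01814534, -0.17122559,  0.00590341, -0.15148795,  0.05286304,
       -0.01751666, -0.05668065]), 'effort': array([ 8.85652639e-05, -4.92572093e+01, -4.05416228e-01, -3.13396347e+01,
       -6.41111308e-02,  3.95414466e-02,  3.47153934e-05]), 'tool_pos': array([ 0.24912058, -0.59976244,  0.19826176]), 'tool_rot': array([-1.79898651e+02,  5.61278821e-03,  2.25634375e+01]), 'force': array([ 0.15366815, -0.06715799,  0.78810066]), 'wrist_torque': array([0.00656898, 0.03310301, 0.00508643]), 'grasp_force': 0.0, 'grip_width': 0.08700113852132695} 0.0187
```

View pics/top0.png

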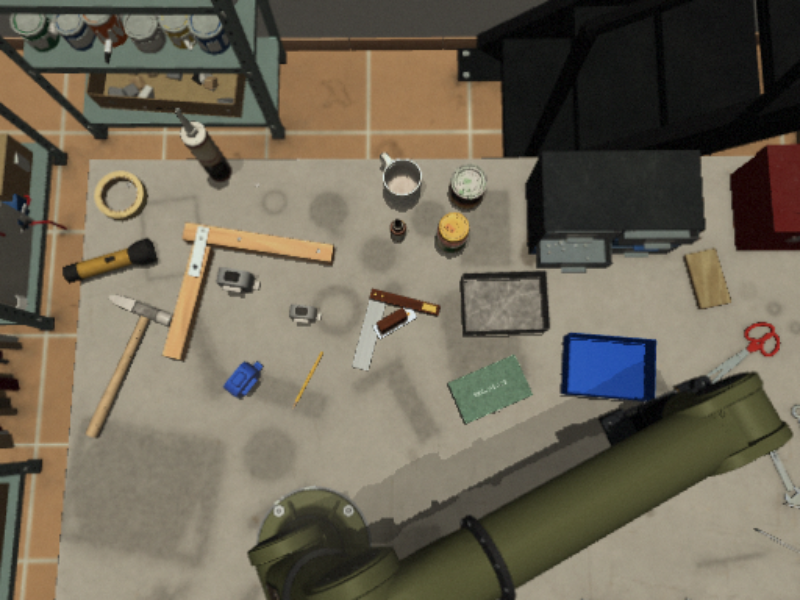

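View pics/side0.png

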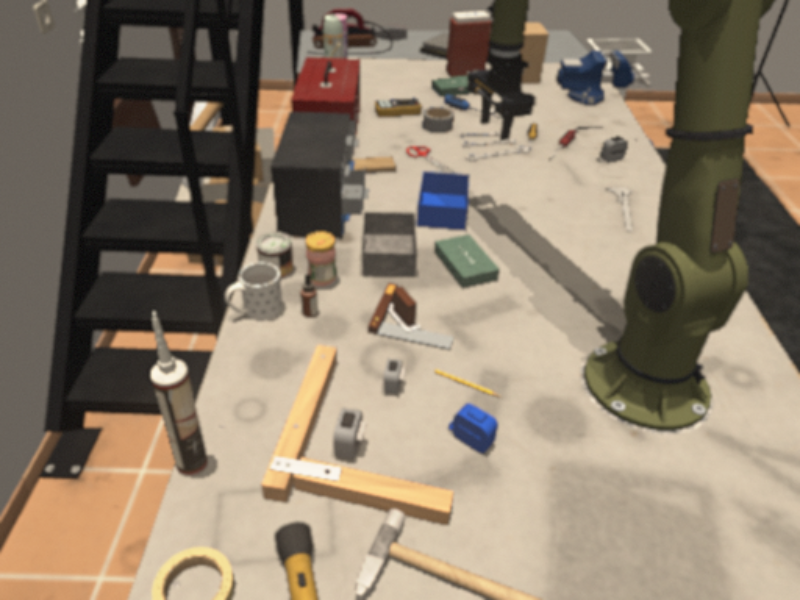

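Top view (800x600 px):
- **Frame:** the plate runs (185,232)-(333,253). The stud, with the strap, runs (200,228)-(172,357), and the inside corner is at about (208,250).
- **Tape candidates:** large grey (237,280), small grey (305,314), blue (243,380). The large grey one in the corner fits.
- **Tray candidates:** grey (505,303), blue (608,367). The grey one fits.
- **Square:** about (400,320), with the heel at (370,292).

Next I'll measure these and confirm in a crop.

```bash
python3 - <<'E'
from h import *
z=np.load('top0.npz'); W=z['W']; px=z['px']
cv2.imwrite('pics/crop1.png',cv2.resize(px[135:250,95:360],None,fx=3,fy=3,interpolation=cv2.INTER_CUBIC))
def blob(name,u0,v0,u1,v1,lo,hi):  # 800-scale box
    s=.64; B=W[int(v0*s):int(v1*s),int(u0*s):int(u1*s)].reshape(-1,3)
    m=(B[:,2]>lo)&(B[:,2]<hi); p=B[m]
    r=cv2.minAreaRect((p[:,:2]*1000).astype(np.float32)); print(name,m.sum(),np.round(p.mean(0),4),'rect',np.round(r[0],1),np.round(r[1],1),round(r[2],1),'z',np.round(np.percentile(p[:,2],[2,50,98]),3))
    return p
blob('plate',180,215,340,270,.025,.039)
blob('stud',150,280,212,365,.025,.045)
blob('bigtape',214,262,268,298,.045,.09)
blob('smalltape',280,295,330,330,.03,.09)
blob('tray',450,262,556,345,.05,.08)
blob('grip',365,300,425,345,.05,.08)
blob('stock',360,280,445,325,.013,.03)
blob('glue',385,212,410,245,.03,.15)
blob('jar',430,205,472,255,.08,.15)
print('bench',np.nanmedian(W[int(400*.64):int(440*.64),int(300*.64):int(340*.64)].reshape(-1,3),0))
E
```

```text
plate 726 [0.6138 0.1361 0.0355] rect [594.4 129.3] [323.   94.3] 82.3 z [0.026 0.036 0.039]
stud 727 [0.4571 0.2799 0.0368] rect [464.1 302.2] [ 95.8 172.2] 78.6 z [0.026 0.037 0.044]
bigtape 261 [0.5352 0.1678 0.0621] rect [533.8 170. ] [67.1 43.7] 81.5 z [0.046 0.063 0.074]
smalltape 165 [0.4654 0.0265 0.0476] rect [465.3  28.2] [52.1 34.5] 82.1 z [0.034 0.049 0.059]
tray 249 [ 0.4964 -0.4091  0.0619] rect [ 496.9 -399.5] [140.8 188. ] 1.9 z [0.05  0.063 0.075]
grip 148 [ 0.4488 -0.1591  0.0666] rect [ 449.4 -158.8] [22.6 63.6] 30.9 z [0.053 0.067 0.074]
stock 318 [ 0.4911 -0.184   0.0204] rect [ 474.7 -181.7] [148.9  63.7] 77.9 z [0.014 0.02  0.028]
glue 101 [ 0.6395 -0.1719  0.0667] rect [ 643.5 -172. ] [30.3 29.8] 1.0 z [0.033 0.063 0.103]
jar 351 [ 0.6283 -0.2834  0.1046] rect [ 629.9 -284. ] [61.8 61.9] 37.6 z [0.082 0.107 0.114]
bench [ 0.24957692 -0.00733291  0.00075601]
```

View pics/crop1.png

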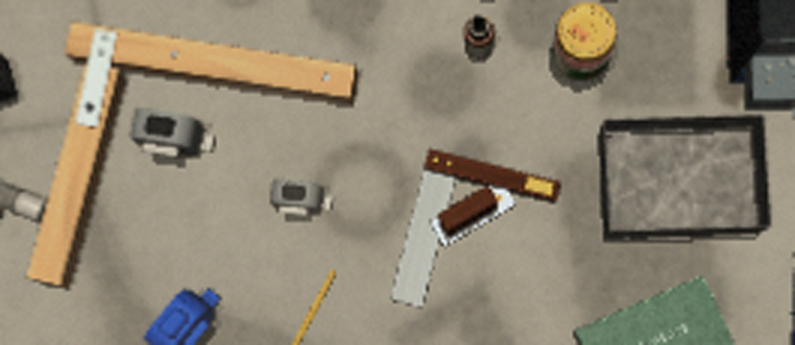

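The crop shows the large grey tape in the corner at crop (165,133), the smaller one at (297,197), and the grey tray at (685,178). The square's heel is at (428,150). I'll refine the edges once, then move.

```bash
cat >> h.py <<'E'
def rect(W,box,lo,hi,mask=None):
    s=.64;u0,v0,u1,v1=[int(a*s) for a in box]; B=W[v0:v1,u0:u1]
    m=(B[...,2]>lo)&(B[...,2]<hi)
    if mask is not None: m&=mask[v0:v1,u0:u1]
    m=cv2.morphologyEx(m.astype(np.uint8),cv2.MORPH_OPEN,np.ones((2,2)))>0
    p=B[m]*1000; c=p[:,:2].mean(0); w,V=np.linalg.eigh(np.cov((p[:,:2]-c).T)); a=V[:,1]; a=a*np.sign(a[1])
    n=np.array([a[1],-a[0]]) # a~+y axis, n~+x axis
    q=(p[:,:2]-c)@np.stack([n,a]).T; e=np.percentile(q,[1,99],axis=0); mid=c+(e[0]+e[1])/2@np.stack([n,a])
    print(len(p),'c',np.round(mid,1),'size',np.round(e[1]-e[0],1),'yaw(y-axis-90)',np.round(np.degrees(np.arctan2(a[1],a[0]))-90,2),'z',np.median(p[:,2]).round(1))
    return mid,n,a
E
python3 - <<'E'
from h import *
z=np.load('top0.npz'); W=z['W']; px=z['px'].astype(int)
b,g,r=px[...,0],px[...,1],px[...,2]
print('plate');rect(W,(215,215,340,270),.033,.041,r>b+40)
print('stud');rect(W,(150,280,212,365),.033,.041,r>b+40)
print('tape');rect(W,(214,262,254,298),.05,.09)
print('grip');rect(W,(365,300,425,345),.058,.075)
hsv=cv2.cvtColor(z['px'],cv2.COLOR_BGR2HSV)
print('stock');rect(W,(360,280,445,325),.013,.027)
print('tray');rect(W,(450,262,556,345),.055,.08)
print('blade');rect(W,(350,308,382,375),.003,.012,(abs(r-b)<15)&(r>150))
E
```

```text
plate
472 c [nan nan] size [nan nan] yaw(y-axis-90) nan z nan
stud
318 c [456.9 275.1] size [ 37.1 168.3] yaw(y-axis-90) 75.64 z 37.7
tape
224 c [nan nan] size [nan nan] yaw(y-axis-90) nan z nan
grip
143 c [ 449.2 -163. ] size [17.6 66.3] yaw(y-axis-90) 30.48 z 66.1
stock
277 c [ 490.4 -189.4] size [ 19.7 146.9] yaw(y-axis-90) -14.22 z 19.7
tray
52 c [ 522.2 -424.2] size [116.8 163.1] yaw(y-axis-90) -11.97 z 57.5
blade
256 c [nan nan] size [nan nan] yaw(y-axis-90) nan z nan
```

```bash
sed -i 's/m=cv2.morph.*/m\&=np.isfinite(B[...,2])/' h.py
python3 - <<'E'
from h import *
z=np.load('top0.npz'); W=z['W']; px=z['px'].astype(int)
b,r=px[...,0],px[...,2]
print('plate');m,n,a=rect(W,(222,215,340,270),.034,.041,r>b+40)
print('stud');ms,ns,as_=rect(W,(150,285,212,365),.034,.041,r>b+40)
f=m-19*n; print('plate face pt',f)
end=m-a*0
# corner: the plate spans y -260..+60
m2,n2,a2=rect(W,(180,215,340,270),.034,.038,(r>b+40)&(np.mgrid[0:384,0:512][0]<0.64*(232+ (np.mgrid[0:384,0:512][1]/.64-185)*.145+14)))
print('corner est',m2-19*n2+100*a2)
print('tape');rect(W,(214,262,252,298),.05,.09)
s=.64;B=W[int(278*s):int(334*s),int(466*s):int(544*s)].reshape(-1,3);p=B[B[:,2]<.012]*1000
print('tray floor',np.nanmean(p,0),np.nanpercentile(p,[1,99],axis=0))
B=W[int(264*s):int(343*s),int(452*s):int(554*s)].reshape(-1,3);p=B[(B[:,2]>.06)&(B[:,2]<.07)]*1000
print('rim',cv2.minAreaRect(p[:,:2].astype(np.float32)))
E
```

```text
plate
538 c [613.1  85.2] size [ 37.2 234.5] yaw(y-axis-90) -9.5 z 37.9
stud
396 c [452.5 279.4] size [ 39.3 154.2] yaw(y-axis-90) 77.0 z 37.5
plate face pt [594.37429057  88.32787993]
354 c [617.4 126.1] size [ 42.7 314.9] yaw(y-axis-90) -9.31 z 36.6
corner est [614.85930936 227.86506765]
tape
229 c [535.6 169.9] size [39.3 65.6] yaw(y-axis-90) -9.1 z 64.4
tray floor [ 491.98047074 -395.9504065     2.33512378] [[ 437.96748978 -475.35560639   -6.0391707 ]
 [ 547.45431632 -316.36849037   10.45929051]]
rim ((493.3556213378906, -391.6294250488281), (133.69952392578125, 171.59181213378906), 1.549883246421814)
```

```bash
cat > go.py <<'E'
import sys
from h import *
# target x y z(m) yaw -> dp cm, twist from the measured pose
x,y,z,yaw=map(float,sys.argv[1:5]); o=env.get_obs(); M=R.from_euler('xyz',o['tool_rot'],degrees=True)
d=M.inv().apply(np.array([x,y,z])-o['tool_pos'])*100
print('t',round(o['time_s'],2),'pos',o['tool_pos'].round(4),'rot',o['tool_rot'].round(2),'dp',d.round(2),'twist',round(-((yaw-o['tool_rot'][2]+180)%360-180),2),'F',o['force'].round(1),'w',round(o['grip_width'],4))
E
python3 -m jog '[{"dp":[3.5,-3.75,0],"twist":-4,"fingers":1},{"dp":[7,-7.5,0],"twist":-8,"fingers":1},{"dp":[10.5,-11.25,0],"twist":-12,"fingers":1},{"dp":[14,-15,0],"twist":-16,"fingers":1},{"dp":[17.5,-18.75,0],"twist":-20,"fingers":0.8},{"dp":[21,-22.5,0],"twist":-24,"fingers":0.75},{"dp":[24.5,-26.25,0],"twist":-28,"fingers":0.75},{"dp":[28,-30,0],"twist":-32,"fingers":0.75}]' 40; python3 go.py .536 .17 .14 81
```

```text
time_s: 1.1
tool_pos: [0.393, -0.214, 0.199]
tool_rot: [-180.0, 0.0, 54.7]
force: [0.9, -0.7, 0.4]
grip_width: 0.0663
grasp_force: 0.0
t 1.1 pos [ 0.393 -0.214  0.199] rot [-1.7999e+02  2.0000e-02  5.4690e+01] dp [ 39.61 -10.52   5.89] twist -26.31 F [ 0.9 -0.7  0.4] w 0.0663
```

```bash
python3 -m jog '[{"dp":[5,-1.3,0],"twist":-3,"fingers":0.75},{"dp":[10,-2.6,0],"twist":-6,"fingers":0.75},{"dp":[15,-3.9,0],"twist":-10,"fingers":0.75},{"dp":[20,-5.2,0],"twist":-14,"fingers":0.75},{"dp":[25,-6.5,0.5],"twist":-18,"fingers":0.75},{"dp":[30,-7.9,2],"twist":-22,"fingers":0.75},{"dp":[35,-9.2,4],"twist":-26.3,"fingers":0.75},{"dp":[39.6,-10.5,5.9],"twist":-26.3,"fingers":0.75}]'; python3 - <<'E'
from h import *
d=cam('side'); cv2.imwrite('pics/side1.png',cv2.resize(d['pixels'][190:350,130:330],None,fx=3,fy=3,interpolation=cv2.INTER_CUBIC))
E
python3 go.py .536 .17 .04 81
```

```text
time_s: 2.1
tool_pos: [0.5373, 0.169, 0.1394]
tool_rot: [180.0, 0.0, 80.9]
force: [0.3, -0.5, 0.4]
grip_width: 0.0651
grasp_force: 0.0
t 2.15 pos [0.536  0.1767 0.1367] rot [-179.76   -0.36   81.24] dp [-0.72  0.15  9.67] twist 0.24 F [ 1.3  5.6 -0.8] w 0.0653
```

View pics/side1.png

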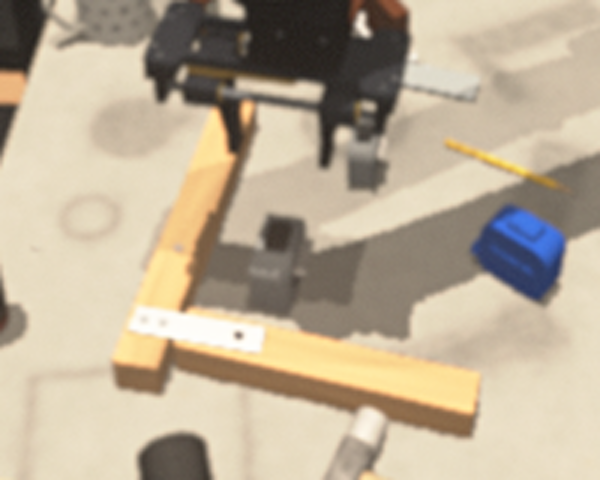

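The fingers, at crop (235,150) and (325,165), hang above the tape at (275,260) with room on both sides. Going down.

```bash
python3 -m jog '[{"dp":[0,0,3],"twist":0,"fingers":0.75},{"dp":[0,0,6],"twist":0,"fingers":0.75},{"dp":[0,0,8.5],"twist":0,"fingers":0.75},{"dp":[0,0,10],"twist":0,"fingers":0.75},{"dp":[0,0,10],"twist":0,"fingers":0.3},{"dp":[0,0,10],"twist":0,"fingers":0.2},{"dp":[0,0,10],"twist":0,"fingers":0.2},{"dp":[0,0,10],"twist":0,"fingers":0.2}]' 40; python3 go.py .536 .17 .04 81
```

```text
time_s: 3.15
tool_pos: [0.5374, 0.1678, 0.041]
tool_rot: [179.9, -0.0, 80.9]
force: [0.1, 0.4, 0.4]
grip_width: 0.0329
grasp_force: 0.0
t 3.15 pos [0.5374 0.1678 0.041 ] rot [ 1.7993e+02 -1.0000e-02  8.0850e+01] dp [ 0.2  -0.17  0.09] twist -0.15 F [0.1 0.4 0.4] w 0.0329
```

```bash
python3 - <<'E'
from h import *
d=cam('side'); a=cv2.resize(d['pixels'][190:350,130:330],None,fx=2.9,fy=2.9,interpolation=cv2.INTER_CUBIC)
cv2.imwrite('pics/side2.png',a)
E
python3 go.py .536 .17 .04 81
```

```text
t 3.2 pos [0.5373 0.1677 0.0408] rot [179.94  -0.    80.86] dp [ 0.2  -0.16  0.08] twist -0.14 F [-0.3 -0.5  1.2] w 0.0293
```

View pics/side2.png

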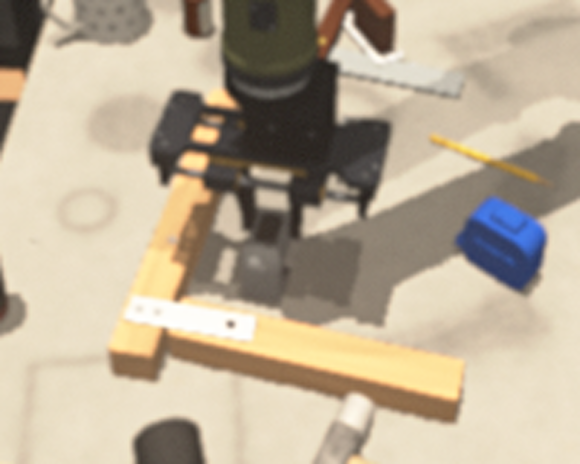

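```bash
python3 - <<'E'
from h import *
z=np.load('side0.npz'); W0=z['W']
d=cam('side'); W=pts(d)
def inb(W,n):
    m=(abs(W[...,0]-.536)<.05)&(W[...,1]>.08)&(W[...,1]<.23)&(W[...,2]>.012)&(W[...,2]<.085)
    p=W[m]*1000; print(n,len(p))
    for lo in range(12,85,12):
        q=p[(p[:,2]>=lo)&(p[:,2]<lo+12)]
        if len(q): print(lo,len(q),'x',np.percentile(q[:,0],[2,50,98]).round(),'y',np.percentile(q[:,1],[2,50,98]).round())
inb(W0,'before');inb(W,'now');print(env.get_obs()['grip_width'],env.get_obs()['grasp_force'])
T=np.load('top0.npz')['W'];inb(T,'top before')
E
```

```text
before 504
12 46 x [522. 538. 559.] y [178. 203. 209.]
24 47 x [524. 541. 558.] y [190. 204. 207.]
36 85 x [512. 526. 558.] y [159. 197. 206.]
48 106 x [517. 538. 560.] y [144. 199. 206.]
60 217 x [522. 539. 557.] y [146. 178. 200.]
72 3 x [538. 540. 544.] y [168. 172. 185.]
now 514
12 47 x [522. 538. 559.] y [181. 204. 207.]
24 45 x [524. 541. 559.] y [190. 204. 207.]
36 80 x [512. 526. 557.] y [162. 198. 207.]
48 89 x [516. 540. 559.] y [155. 201. 206.]
60 217 x [515. 539. 558.] y [147. 179. 198.]
72 35 x [513. 549. 560.] y [156. 175. 182.]
84 1 x [552. 552. 552.] y [174. 174. 174.]
0.024891132409789626 2.1400428365450352
top before 311
12 15 x [517. 527. 572.] y [129. 138. 222.]
24 12 x [518. 523. 544.] y [136. 139. 190.]
36 38 x [512. 519. 543.] y [136. 162. 195.]
48 65 x [514. 527. 557.] y [135. 164. 202.]
60 166 x [522. 537. 557.] y [142. 169. 197.]
72 15 x [529. 537. 543.] y [157. 166. 182.]
```

```bash
python3 -m jog '[{"dp":[0,0,0],"twist":0,"fingers":0.15},{"dp":[0,0,0],"twist":0,"fingers":0.15},{"dp":[0,0,0],"twist":0,"fingers":0.15}]'; python3 - <<'E'
from h import *
d=cam('side'); a=cv2.resize(d['pixels'][215:310,180:290],None,fx=5,fy=5,interpolation=cv2.INTER_CUBIC)
cv2.imwrite('pics/side3.png',a)
E
```

```text
time_s: 3.62
tool_pos: [0.5386, 0.1676, 0.0414]
tool_rot: [179.8, -0.0, 80.8]
force: [2.8, -1.4, 5.5]
grip_width: 0.0193
grasp_force: 40.0
```

View pics/side3.png

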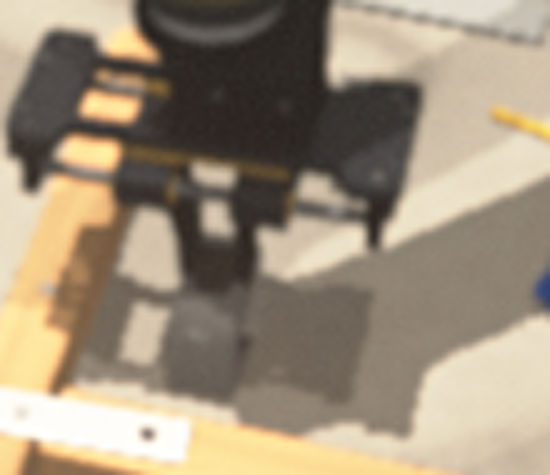

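The picture shows the fingers pinched on a narrow part at the tape's top (crop 215,270), only 19 mm apart. I'll open, centre on the body (+8 mm in y) and grip deeper.

```bash
python3 -m jog '[{"dp":[0,0,0],"fingers":0.75,"twist":0},{"dp":[0,0,0],"fingers":0.75,"twist":0},{"dp":[0,0,0],"fingers":0.75,"twist":0},{"dp":[0,0,0],"fingers":0.75,"twist":0},{"dp":[0,0,0],"fingers":0.75,"twist":0},{"dp":[0,0,0],"fingers":0.75,"twist":0},{"dp":[0,0,0],"fingers":0.75,"twist":0}]'; python3 - <<'E'
from h import *
W=pts(cam('side'))
m=(abs(W[...,0]-.536)<.045)&(W[...,1]>.1)&(W[...,1]<.25)&(W[...,2]>.012)&(W[...,2]<.085)
p=W[m]*1000
for lo in range(12,85,10):
        q=p[(p[:,2]>=lo)&(p[:,2]<lo+10)]
        if len(q): print(lo,len(q),'x',np.percentile(q[:,0],[2,50,98]).round(),'y',np.percentile(q[:,1],[2,50,98]).round())
q=p[(p[:,2]>58)&(p[:,2]<75)&(abs(p[:,0]-536)<25)];print(cv2.minAreaRect(q[:,:2].astype(np.float32)))
E
python3 go.py .5375 .175 .02 80.8
```

```text
time_s: 4.55
tool_pos: [0.5364, 0.1673, 0.0396]
tool_rot: [-179.9, 0.0, 80.9]
force: [-0.3, -1.0, -0.3]
grip_width: 0.0649
grasp_force: 0.0
12 29 x [524. 538. 555.] y [201. 204. 208.]
22 34 x [520. 539. 556.] y [197. 204. 207.]
32 134 x [511. 546. 579.] y [180. 241. 250.]
42 78 x [506. 515. 559.] y [160. 193. 249.]
52 100 x [510. 528. 550.] y [146. 200. 206.]
62 208 x [495. 531. 571.] y [146. 176. 199.]
72 40 x [494. 530. 575.] y [157. 172. 186.]
82 9 x [499. 566. 574.] y [159. 174. 185.]
((529.3594970703125, 174.55117797851562), (61.89768981933594, 33.371246337890625), 80.11026000976562)
t 4.6 pos [0.5365 0.1674 0.0398] rot [-1.7995e+02  3.0000e-02  8.0860e+01] dp [ 0.77 -0.02  1.98] twist 0.06 F [-0.6 -1.3  0.8] w 0.0649
```

```bash
python3 -m jog '[{"dp":[0.7,-0.3,0],"fingers":0.8,"twist":0},{"dp":[0.7,-0.3,1],"fingers":0.8,"twist":0},{"dp":[0.7,-0.3,2],"fingers":0.75,"twist":0},{"dp":[0.7,-0.3,2],"fingers":0.4,"twist":0},{"dp":[0.7,-0.3,2],"fingers":0.3,"twist":0},{"dp":[0.7,-0.3,2],"fingers":0.3,"twist":0},{"dp":[0.7,-0.3,2],"fingers":0.3,"twist":0},{"dp":[0.7,-0.3,2],"fingers":0.3,"twist":0}]'
```

```text
time_s: 5.6
tool_pos: [0.5354, 0.1751, 0.0205]
tool_rot: [180.0, -0.0, 80.9]
force: [0.1, -0.5, 1.5]
grip_width: 0.0432
grasp_force: 40.0
```

Gripped at 43 mm with 40 N. Lift.

```bash
python3 -m jog '[{"dp":[0,0,-2],"fingers":0.3,"twist":0},{"dp":[0,0,-5],"fingers":0.3,"twist":0},{"dp":[0,0,-8],"fingers":0.3,"twist":0},{"dp":[0,0,-11],"fingers":0.3,"twist":0},{"dp":[0,0,-13],"fingers":0.3,"twist":0},{"dp":[0,0,-13],"fingers":0.3,"twist":0}]'; python3 go.py .492 -.387 .15 88
```

```text
time_s: 6.35
tool_pos: [0.536, 0.1755, 0.152]
tool_rot: [179.8, -0.0, 80.9]
force: [0.6, -0.2, -2.9]
grip_width: 0.0434
grasp_force: 40.0
t 6.35 pos [0.536  0.1755 0.152 ] rot [ 1.7982e+02 -4.0000e-02  8.0860e+01] dp [-56.24   4.59   0.17] twist -7.14 F [ 0.6 -0.2 -2.9] w 0.0434
```

```bash
python3 -m jog '[{"dp":[-5,0.4,0],"fingers":0.3,"twist":0},{"dp":[-10,0.8,0],"fingers":0.3,"twist":-1},{"dp":[-15,1.2,0],"fingers":0.3,"twist":-2},{"dp":[-20,1.6,0],"fingers":0.3,"twist":-3},{"dp":[-25,2,0],"fingers":0.3,"twist":-4},{"dp":[-30,2.4,0],"fingers":0.3,"twist":-5},{"dp":[-35,2.8,0],"fingers":0.3,"twist":-6},{"dp":[-40,3.2,0],"fingers":0.3,"twist":-7}]'; python3 -m jog '[{"dp":[-5,0.4,0],"fingers":0.3,"twist":0},{"dp":[-10,0.8,0],"fingers":0.3,"twist":0},{"dp":[-14,0.9,0],"fingers":0.3,"twist":0},{"dp":[-16.2,-0.5,0],"fingers":0.3,"twist":0},{"dp":[-16.2,-0.5,0],"fingers":0.3,"twist":0}]';  python3 go.py .492 -.387 .03 88
```

```text
time_s: 7.35
tool_pos: [0.5018, -0.2261, 0.1487]
tool_rot: [-179.9, -0.1, 87.9]
force: [1.0, -0.3, -2.4]
grip_width: 0.0429
grasp_force: 40.0
time_s: 7.98
tool_pos: [0.4891, -0.389, 0.1479]
tool_rot: [-179.8, -0.1, 87.6]
force: [-0.1, -0.9, -2.7]
grip_width: 0.0433
grasp_force: 40.0
t 7.97 pos [ 0.4891 -0.389   0.1479] rot [-1.7978e+02 -7.0000e-02  8.7580e+01] dp [ 0.2   0.33 11.79] twist -0.42 F [-0.1 -0.9 -2.7] w 0.0433
```

```bash
python3 -m jog '[{"dp":[0,0.2,3],"fingers":0.3,"twist":0},{"dp":[0,0.2,6],"fingers":0.3,"twist":0},{"dp":[0,0.2,9],"fingers":0.3,"twist":0},{"dp":[0,0.2,11.5],"fingers":0.3,"twist":0},{"dp":[0,0.2,12.4],"fingers":0.3,"twist":0},{"dp":[0,0.2,12.4],"fingers":0.3,"twist":0}]'; python3 -m jog '[{"dp":[0,0,0],"fingers":0.75,"twist":0},{"dp":[0,0,0],"fingers":0.75,"twist":0},{"dp":[0,0,0],"fingers":0.75,"twist":0},{"dp":[0,0,-2],"fingers":0.75,"twist":0},{"dp":[0,0,-6],"fingers":0.75,"twist":0},{"dp":[0,0,-11],"fingers":0.75,"twist":0},{"dp":[0,0,-15],"fingers":0.75,"twist":0}]';  python3 go.py .447 -.163 .16 121
```

```text
time_s: 8.72
tool_pos: [0.4941, -0.3855, 0.0257]
tool_rot: [-179.9, -0.1, 87.9]
force: [0.4, 0.8, -1.8]
grip_width: 0.0431
grasp_force: 40.0
time_s: 9.6
tool_pos: [0.4949, -0.3869, 0.1804]
tool_rot: [179.8, 0.1, 87.9]
force: [0.0, 0.1, -0.5]
grip_width: 0.0652
grasp_force: 0.0
t 9.6 pos [ 0.4949 -0.3869  0.1804] rot [1.7984e+02 1.3000e-01 8.7880e+01] dp [22.21 -5.62  1.97] twist -33.12 F [ 0.   0.1 -0.5] w 0.0652
```

```bash
python3 -m jog '[{"dp":[4,-1,0],"fingers":0.6,"twist":-6},{"dp":[8,-2,0],"fingers":0.6,"twist":-12},{"dp":[12,-3,0],"fingers":0.6,"twist":-18},{"dp":[16,-4,0],"fingers":0.6,"twist":-24},{"dp":[20,-5.1,1],"fingers":0.6,"twist":-30},{"dp":[22.2,-5.6,2],"fingers":0.6,"twist":-33},{"dp":[22.2,-5.6,4],"fingers":0.6,"twist":-33},{"dp":[22.2,-5.6,6],"fingers":0.6,"twist":-33}]'; python3 go.py .447 -.163 .033 120.8; python3 - <<'E'
from h import *
print(env.get_obs()['qpos'].round(1))
s=cam('side')['pixels']; t=cam('top')['pixels']
cv2.imwrite('pics/b.png',np.hstack([cv2.resize(s[125:285,190:330],(490,560)),cv2.resize(t[165:235,205:245][:, :],(280,490)).copy() if 0 else cv2.resize(t[150:310,200:280],(280,560))]))
E
```

```text
time_s: 10.6
tool_pos: [0.4472, -0.1626, 0.1176]
tool_rot: [180.0, 0.2, 120.9]
force: [0.1, 0.0, -0.4]
grip_width: 0.0525
grasp_force: 0.0
t 10.6 pos [ 0.4472 -0.1626  0.1176] rot [179.97   0.19 120.93] dp [ 0.01 -0.04  8.46] twist 0.13 F [ 0.1  0.  -0.4] w 0.0525
[ 56.9   2.3 -40.6 112.    1.8  66.   46.5]
```

View pics/b.png

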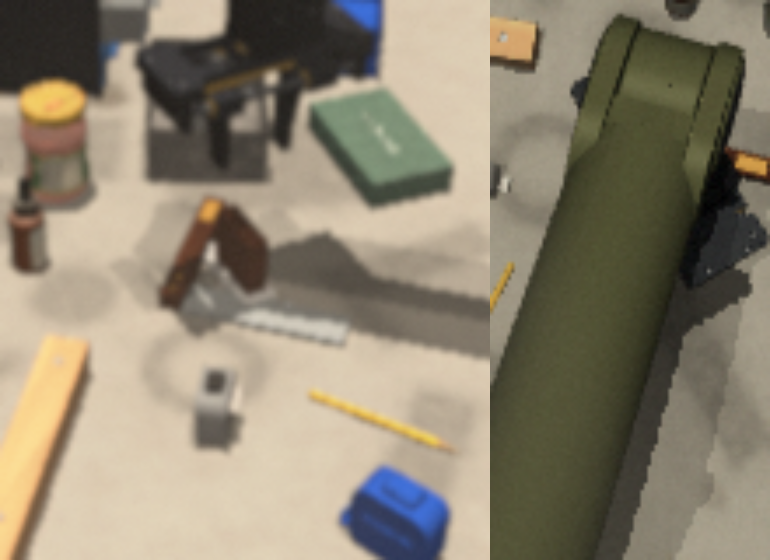

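The picture shows the fingers at (220,150) and (285,120), above the square's grip at (240,240). Closing across the 22 mm looks free.

```bash
python3 -m jog '[{"dp":[0,0,3],"fingers":0.6,"twist":0},{"dp":[0,0,6],"fingers":0.6,"twist":0},{"dp":[0,0,8],"fingers":0.6,"twist":0},{"dp":[0,0,8.7],"fingers":0.6,"twist":0},{"dp":[0,0,8.7],"fingers":0.2,"twist":0},{"dp":[0,0,8.7],"fingers":0.1,"twist":0},{"dp":[0,0,8.7],"fingers":0.1,"twist":0},{"dp":[0,0,8.7],"fingers":0.1,"twist":0}]' 55;python3 -m jog '[{"dp":[0,0,0],"fingers":0.1,"twist":0},{"dp":[0,0,0],"fingers":0.1,"twist":0},{"dp":[0,0,0],"fingers":0.1,"twist":0}]'
```

```text
time_s: 11.7
tool_pos: [0.4482, -0.1625, 0.0303]
tool_rot: [179.8, 0.1, 120.9]
force: [3.8, 1.1, 1.9]
grip_width: 0.0214
grasp_force: 55.0
time_s: 12.08
tool_pos: [0.4482, -0.1625, 0.0303]
tool_rot: [179.9, 0.1, 120.9]
force: [3.4, 2.8, 4.3]
grip_width: 0.0213
grasp_force: 55.0
```

```bash
python3 -m jog '[{"dp":[0,0,-1],"fingers":0.1,"twist":0},{"dp":[0,0,-3],"fingers":0.1,"twist":0},{"dp":[0,0,-5],"fingers":0.1,"twist":0},{"dp":[0,0,-7],"fingers":0.1,"twist":0},{"dp":[0,0,-8.5],"fingers":0.1,"twist":0},{"dp":[0,0,-8.5],"fingers":0.1,"twist":0}]'; python3 go.py .519 .159 .115 125.6
```

```text
time_s: 12.82
tool_pos: [0.4462, -0.1633, 0.1147]
tool_rot: [-180.0, 0.1, 120.8]
force: [0.4, -0.2, -3.6]
grip_width: 0.0215
grasp_force: 55.0
t 12.82 pos [ 0.4462 -0.1633  0.1147] rot [-1.7997e+02  6.0000e-02  1.2083e+02] dp [23.94 22.76 -0.06] twist -4.77 F [ 0.4 -0.2 -3.6] w 0.0215
```

```bash
python3 -m jog '[{"dp":[2,1.9,0],"fingers":0.1,"twist":0},{"dp":[5,4.7,0],"fingers":0.1,"twist":0},{"dp":[8.5,8.1,0],"fingers":0.1,"twist":-1},{"dp":[12,11.4,0],"fingers":0.1,"twist":-2},{"dp":[15.5,14.7,0],"fingers":0.1,"twist":-3},{"dp":[19,18,0],"fingers":0.1,"twist":-4},{"dp":[22,20.9,0],"fingers":0.1,"twist":-4.8},{"dp":[24,22.8,0],"fingers":0.1,"twist":-4.8}]';  python3 -m jog '[{"dp":[0,0,0],"fingers":0.1,"twist":0},{"dp":[0,0,0],"fingers":0.1,"twist":0}]'; python3 - <<'E'
from h import *
for n in('top','side'):
    d=cam(n); np.savez(n+'1.npz',W=pts(d),px=d['pixels'])
t=np.load('top1.npz')['px'];s=np.load('side1.npz')['px']
cv2.imwrite('pics/c.png',np.hstack([cv2.resize(s[190:350,130:310],(450,400)),cv2.resize(t[130:250,90:195],(350,400))]))
E
python3 go.py .519 .159 .115 125.6
```

```text
time_s: 13.82
tool_pos: [0.518, 0.1622, 0.113]
tool_rot: [-179.9, -0.1, 125.8]
force: [-0.6, -0.4, -2.7]
grip_width: 0.0213
grasp_force: 55.0
time_s: 14.08
tool_pos: [0.5182, 0.1589, 0.1131]
tool_rot: [-179.8, -0.0, 125.6]
force: [0.8, -0.7, -3.8]
grip_width: 0.0214
grasp_force: 55.0
t 14.18 pos [0.5187 0.1583 0.1136] rot [-1.7990e+02  3.0000e-02  1.2554e+02] dp [ 0.04  0.06 -0.14] twist -0.06 F [-0.4  0.1 -2.6] w 0.0216
```

View pics/c.png

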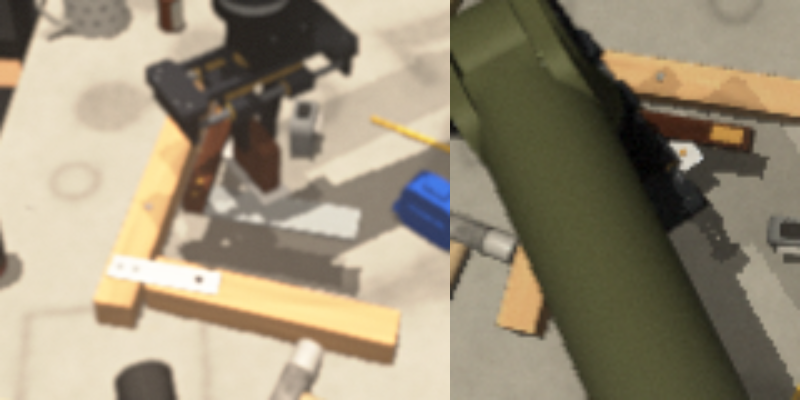

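The square hangs level over the inside of the corner, with its blade at side crop (300,215), parallel to the stud and clear of both timbers. Lowering.

```bash
python3 -m jog '[{"dp":[0,0,2.5],"fingers":0.1,"twist":0},{"dp":[0,0,5],"fingers":0.1,"twist":0},{"dp":[0,0,7],"fingers":0.1,"twist":0},{"dp":[0,0,8],"fingers":0.1,"twist":0},{"dp":[0,0,8.5],"fingers":0.1,"twist":0},{"dp":[0,0,8.5],"fingers":0.1,"twist":0},{"dp":[0,0,8.5],"fingers":0.1,"twist":0}]'; python3 - <<'E'
from h import *
T=[]
for n in('top','side'):
    d=cam(n); np.savez(n+'2.npz',W=pts(d),px=d['pixels'])
t=np.load('top2.npz')['px'];s=np.load('side2.npz')['px']
cv2.imwrite('pics/d.png',np.hstack([cv2.resize(s[190:350,130:310],(450,400)),cv2.resize(t[130:250,90:195],(350,400))]))
E
python3 go.py .548 .18 .03 125.6
```

```text
time_s: 15.05
tool_pos: [0.5193, 0.1601, 0.0303]
tool_rot: [-180.0, 0.1, 125.7]
force: [-3.9, -3.4, 6.3]
grip_width: 0.0212
grasp_force: 55.0
t 15.15 pos [0.5193 0.1601 0.0303] rot [-1.7999e+02  7.0000e-02  1.2565e+02] dp [-0.05  3.49  0.03] twist 0.05 F [-4.7 -1.7  6.1] w 0.0211
```

```bash
cat > ff.py <<'E'
from h import *
import sys
yaw=float(sys.argv[1]) if len(sys.argv)>1 else -9.4
o=env.get_obs(); c=R.from_euler('z',-yaw,degrees=True)
print('frame-axis force',c.apply(o['force']).round(1),'torque',o['wrist_torque'].round(2),'off seated(mm)',c.apply(o['tool_pos']-[.548,.18,.03]).round(4)*1000,'yaw',o['tool_rot'][2].round(2))
E
python3 -m jog '[{"dp":[0,0.3,0],"fingers":0.1,"twist":0},{"dp":[0,0.6,0],"fingers":0.1,"twist":0},{"dp":[0,0.9,0],"fingers":0.1,"twist":0},{"dp":[0,1.2,0],"fingers":0.1,"twist":0},{"dp":[0,1.5,0],"fingers":0.1,"twist":0},{"dp":[0,1.8,0],"fingers":0.1,"twist":0},{"dp":[0,2.1,0],"fingers":0.1,"twist":0},{"dp":[0,2.4,0],"fingers":0.1,"twist":0}]'; python3 ff.py
```

```text
time_s: 16.15
tool_pos: [0.5378, 0.1725, 0.0303]
tool_rot: [-179.8, 0.1, 125.6]
force: [-8.8, -5.9, 11.1]
grip_width: 0.0218
grasp_force: 55.0
frame-axis force [-7.8 -7.3 11.1] torque [-1.19  1.46  0.03] off seated(mm) [-8.8 -9.1  0.3] yaw 125.61
```

View pics/d.png

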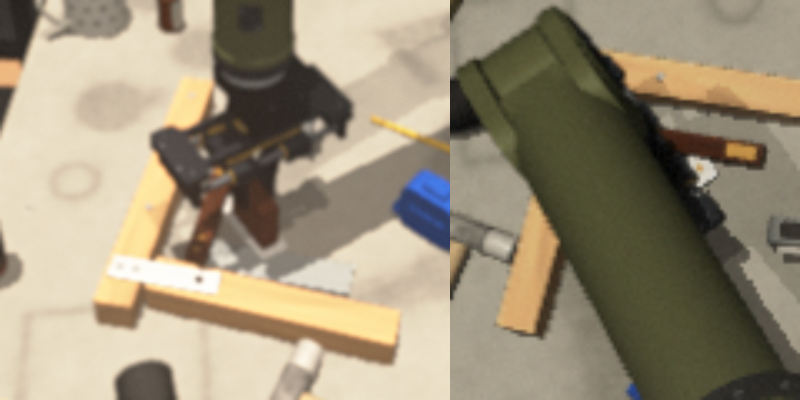

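```bash
python3 -m jog '[{"dp":[0,0.1,-0.1],"fingers":0.1,"twist":0},{"dp":[0,0.2,-0.1],"fingers":0.1,"twist":0},{"dp":[0,0.3,-0.1],"fingers":0.1,"twist":0},{"dp":[0,0.4,-0.1],"fingers":0.1,"twist":0},{"dp":[0,0.6,-0.1],"fingers":0.1,"twist":0},{"dp":[0,0.7,-0.1],"fingers":0.1,"twist":0}]'; python3 ff.py
```

```text
time_s: 16.9
tool_pos: [0.5413, 0.1758, 0.0306]
tool_rot: [-179.5, 0.1, 125.6]
force: [-11.7, -8.0, 13.3]
grip_width: 0.0217
grasp_force: 55.0
frame-axis force [-10.2  -9.8  13.3] torque [-1.56  2.31 -0.03] off seated(mm) [-6.  -5.2  0.6] yaw 125.63
```

```bash
python3 -m jog '[{"dp":[0,0.1,-0.1],"fingers":0.1,"twist":0},{"dp":[0,0.2,-0.1],"fingers":0.1,"twist":0},{"dp":[0,0.3,-0.1],"fingers":0.1,"twist":0},{"dp":[0,0.4,-0.1],"fingers":0.1,"twist":0},{"dp":[0,0.5,-0.1],"fingers":0.1,"twist":0},{"dp":[0,0.5,-0.1],"fingers":0.1,"twist":0},{"dp":[0,0.5,-0.1],"fingers":0.1,"twist":0}]'; python3 ff.py; python3 - <<'E'
from h import *
for n in('top','side'):
    d=cam(n); np.savez(n+'3.npz',W=pts(d),px=d['pixels'])
t=np.load('top3.npz')['px'];s=np.load('side3.npz')['px']
cv2.imwrite('pics/e.png',np.hstack([cv2.resize(s[220:345,150:290],(450,400),interpolation=cv2.INTER_CUBIC),cv2.resize(t[130:250,90:195],(350,400),interpolation=cv2.INTER_CUBIC)]))
z=np.load('top3.npz'); px=z['px'].astype(int)
rect(z['W'],(240,215,340,270),.034,.041,px[...,2]>px[...,0]+40)
z=np.load('side3.npz'); W=z['W'];px=z['px'].astype(int); m=(W[...,2]>.034)&(W[...,2]<.041)&(px[...,2]>px[...,0]+40)&(W[...,0]>.36)&(W[...,0]<.52)&(W[...,1]>.2)&(W[...,1]<.36)
p=W[m]*1000; print(len(p)); print(cv2.minAreaRect(p[:,:2].astype(np.float32))); w,V=np.linalg.eigh(np.cov(p[:,:2].T)); print('stud dir',np.degrees(np.arctan2(V[1,1],V[0,1]))%180)
m=(W[...,2]>.034)&(W[...,2]<.041)&(px[...,2]>px[...,0]+40)&(W[...,0]>.56)&(W[...,1]<.25)&(W[...,1]>-.1)
p=W[m]*1000;w,V=np.linalg.eigh(np.cov(p[:,:2].T)); print('plate dir-90',np.degrees(np.arctan2(V[1,1],V[0,1]))%180-90,len(p))
E
```

```text
time_s: 17.77
tool_pos: [0.5441, 0.1772, 0.0309]
tool_rot: [-179.3, 0.1, 125.6]
force: [-14.2, -10.8, 12.9]
grip_width: 0.0209
grasp_force: 55.1
frame-axis force [-12.3 -12.9  12.9] torque [-2.07  2.71  0.24] off seated(mm) [-3.3 -3.4  0.9] yaw 125.64
442 c [610.2  66.4] size [ 36.9 195.5] yaw(y-axis-90) -8.85 z 38.1
855
((447.42767333984375, 273.8626403808594), (40.84553909301758, 149.522216796875), 80.36280059814453)
stud dir 170.50091597672974
plate dir-90 -5.893634484646853 499
```

View pics/e.png

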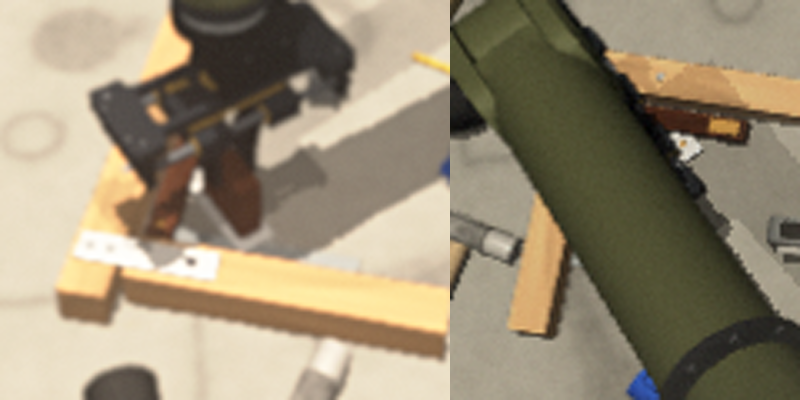

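The side view shows the stud squared up (direction 170.5°, plate −9.4°). The stock, at top crop (695,122), is close to the plate. Push on in frame x and check the force.

```bash
python3 -m jog '[{"dp":[-0.1,0.1,0],"fingers":0.1,"twist":0},{"dp":[-0.2,0.2,0],"fingers":0.1,"twist":0},{"dp":[-0.3,0.3,0],"fingers":0.1,"twist":0},{"dp":[-0.4,0.4,0],"fingers":0.1,"twist":0},{"dp":[-0.4,0.4,0],"fingers":0.1,"twist":0},{"dp":[-0.4,0.4,0],"fingers":0.1,"twist":0}]' 60; python3 ff.py
```

```text
time_s: 18.62
tool_pos: [0.5466, 0.1765, 0.031]
tool_rot: [-179.0, 0.0, 125.8]
force: [-22.2, -12.2, 21.8]
grip_width: 0.0215
grasp_force: 60.4
frame-axis force [-19.9 -15.7  21.8] torque [-2.28  4.47  0.53] off seated(mm) [-0.8 -3.7  1. ] yaw 125.77
```

```bash
python3 -m jog '[{"dp":[-0.1,0.1,-0.1],"fingers":0.1,"twist":0},{"dp":[-0.2,0.2,-0.2],"fingers":0.1,"twist":0},{"dp":[-0.3,0.3,-0.2],"fingers":0.1,"twist":0},{"dp":[-0.3,0.3,-0.2],"fingers":0.1,"twist":0},{"dp":[-0.3,0.3,-0.2],"fingers":0.1,"twist":0}]' 60; python3 ff.py;  python3 -m jog '[{"dp":[0.1,0.1,0],"fingers":0.1,"twist":0},{"dp":[0.2,0.2,0],"fingers":0.1,"twist":0},{"dp":[0.3,0.3,0],"fingers":0.1,"twist":0},{"dp":[0.4,0.4,0],"fingers":0.1,"twist":0},{"dp":[0.4,0.4,0],"fingers":0.1,"twist":0},{"dp":[0.4,0.4,0],"fingers":0.1,"twist":0}]' 60; python3 ff.py
```

```text
time_s: 19.25
tool_pos: [0.5501, 0.1761, 0.0317]
tool_rot: [-178.9, -0.1, 125.8]
force: [-18.6, -10.4, 12.9]
grip_width: 0.0217
grasp_force: 60.4
frame-axis force [-16.7 -13.3  12.9] torque [-1.92  4.22  0.75] off seated(mm) [ 2.7 -3.5  1.7] yaw 125.81
time_s: 20.0
tool_pos: [0.5501, 0.176, 0.0318]
tool_rot: [-178.5, 0.2, 125.6]
force: [-24.6, -19.1, 21.8]
grip_width: 0.0212
grasp_force: 60.4
frame-axis force [-21.2 -22.9  21.8] torque [-4.17  5.29  0.71] off seated(mm) [ 2.7 -3.6  1.8] yaw 125.64
```

```bash
python3 -m jog '[{"dp":[0,0,-0.2],"fingers":0.1,"twist":0},{"dp":[0,0,-0.3],"fingers":0.1,"twist":0},{"dp":[0,0,-0.3],"fingers":0.1,"twist":0}]' 60; python3 ff.py;  python3 -m jog '[{"dp":[-0.1,0.1,-0.1],"fingers":0.1,"twist":0},{"dp":[-0.2,0.2,-0.1],"fingers":0.1,"twist":0},{"dp":[-0.3,0.3,-0.1],"fingers":0.1,"twist":0},{"dp":[-0.3,0.3,-0.1],"fingers":0.1,"twist":0}]' 60; python3 ff.py
```

```text
time_s: 20.38
tool_pos: [0.5502, 0.1767, 0.0326]
tool_rot: [-178.6, 0.1, 125.7]
force: [-17.6, -15.6, 6.5]
grip_width: 0.0212
grasp_force: 60.3
frame-axis force [-14.8 -18.2   6.5] torque [-3.49  4.    0.64] off seated(mm) [ 2.7 -2.9  2.6] yaw 125.66
time_s: 20.88
tool_pos: [0.5501, 0.1766, 0.0326]
tool_rot: [-178.2, -0.1, 125.7]
force: [-26.6, -15.0, 8.9]
grip_width: 0.0215
grasp_force: 60.3
frame-axis force [-23.8 -19.2   8.9] torque [-3.49  5.68  0.62] off seated(mm) [ 2.6 -3.   2.6] yaw 125.73
```

```bash
python3 -m jog '[{"dp":[0.1,-0.2,0],"fingers":0.1,"twist":0},{"dp":[0.1,-0.3,0],"fingers":0.1,"twist":0},{"dp":[0.1,-0.3,0.2],"fingers":0.1,"twist":0},{"dp":[0.1,-0.3,0.4],"fingers":0.1,"twist":0},{"dp":[0.1,-0.3,0.6],"fingers":0.1,"twist":0},{"dp":[0.1,-0.3,0.6],"fingers":0.1,"twist":0}]' 60; python3 ff.py; python3 - <<'E'
from h import *
for n in('top','side'):
    d=cam(n); np.savez(n+'4.npz',W=pts(d),px=d['pixels'])
t=np.load('top4.npz')['px'];s=np.load('side4.npz')['px']
cv2.imwrite('pics/f.png',np.hstack([cv2.resize(s[230:345,150:270],(400,400),interpolation=cv2.INTER_CUBIC),cv2.resize(t[140:190,140:190],(400,400),interpolation=cv2.INTER_CUBIC)]))
W=np.load('side4.npz')['W'];px=np.load('side4.npz')['px'].astype(int); m=(W[...,2]>.034)&(W[...,2]<.041)&(px[...,2]>px[...,0]+40)&(W[...,0]>.36)&(W[...,0]<.52)&(W[...,1]>.2)&(W[...,1]<.36)
p=W[m]*1000; w,V=np.linalg.eigh(np.cov(p[:,:2].T)); print('stud dir',np.degrees(np.arctan2(V[1,1],V[0,1]))%180)
E
```

```text
time_s: 21.62
tool_pos: [0.5501, 0.1756, 0.0312]
tool_rot: [-178.4, 0.1, 125.6]
force: [-30.1, -19.4, 32.8]
grip_width: 0.021
grasp_force: 60.3
frame-axis force [-26.5 -24.1  32.8] torque [-4.25  6.76  0.44] off seated(mm) [ 2.8 -4.   1.2] yaw 125.64
stud dir 171.49482058731346
```

View pics/f.png

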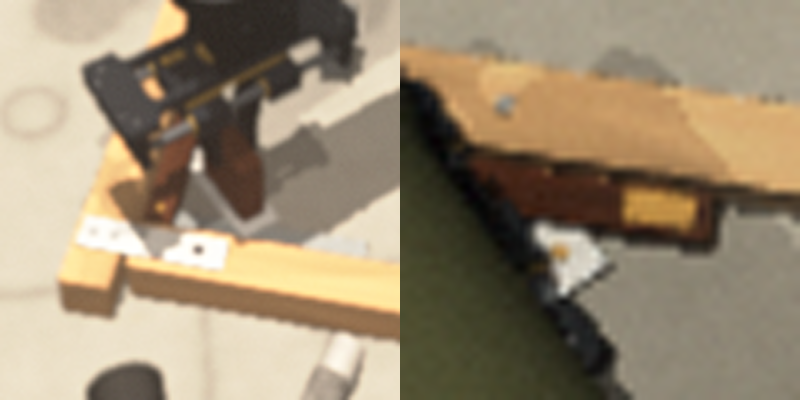

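The stock, at right crop (590,190), lies along the plate with no visible gap, and the blade is against the stud in the left crop (330,245). I'll check both angles numerically with edge fits.

```bash
cat > edge.py <<'E'
from h import *
def toplane(d,uv,z):
    K=np.array([[d['fx'],0,d['cx']],[0,d['fy'],d['cy']],[0,0,1.]])
    xd=np.array([(uv[:,0]-d['cx'])/d['fx'],(uv[:,1]-d['cy'])/d['fy']]).T; x=xd.copy()
    for _ in range(8): x=xd/(1+d['k1']*(x**2).sum(1,keepdims=True))
    Rm=cv2.Rodrigues(np.array(d['rvec'],float))[0]; C=-Rm.T@np.array(d['tvec']).ravel()
    r=np.c_[x,np.ones(len(x))]@Rm; return C+r*((z-C[2])/r[:,2])[:,None]
def proj(d,P):
    Rm=cv2.Rodrigues(np.array(d['rvec'],float))[0]; c=P@Rm.T+np.array(d['tvec']).ravel(); x=c[:,:2]/c[:,2:]
    x=x*(1+d['k1']*(x**2).sum(1,keepdims=True)); return x*[d['fx'],d['fy']]+[d['cx'],d['cy']]
def edge(d,px,A,B,z=.038,n=60,name=''):
    # search +-12mm across the nominal line A-B (world m), wood -> not wood
    A=np.array(A);B=np.array(B);t=(B-A)/np.linalg.norm(B-A);nn=np.array([-t[1],t[0]])
    s=np.linspace(-.014,.014,57); f=px[...,2].astype(np.float32)-px[...,0]; out=[]
    for k in np.linspace(0,1,n):
        c=A+(B-A)*k; P=np.c_[c+s[:,None]*nn,np.full(57,z)]; q=proj(d,P).astype(np.float32)
        v=cv2.GaussianBlur(cv2.remap(f,q[:,0:1],q[:,1:2],cv2.INTER_LINEAR),(1,5),0).ravel(); g=abs(np.gradient(v)); i=g.argmax()
        if abs(v[:10].mean()-v[-10:].mean())>25 and 2<i<54: w=g[i-2:i+3]; out.append(c+nn*(w*s[i-2:i+3]).sum()/w.sum())
    out=np.array(out)*1000
    for _ in range(3):
        l=cv2.fitLine(out.astype(np.float32),cv2.DIST_HUBER,0,.01,.01).ravel(); r=(out-l[2:])@np.array([-l[1],l[0]]); out=out[abs(r)<max(1.5,2*np.median(abs(r)))]
    print(name,len(out),'dir',round(np.degrees(np.arctan2(l[1],l[0]))%180,2),'pt',l[2:].round(1),'res',r.std().round(2)); return l
E
python3 - <<'E'
from edge import *
D={n:cam(n) for n in('top','side')}
c=np.array([.617,.229]); th=np.radians(-9.4); ex=np.array([np.cos(th),np.sin(th)]); ey=np.array([-ex[1],ex[0]])
w=lambda x,y:c+ex*x/1000+ey*y/1000
for k in '0234':
    for n in('top','side'):
        try: px=np.load(n+k+'.npz')['px']
        except Exception: continue
        for nm,a,b in(('plate out',(38,-240),(38,50)),('plate in',(0,-250),(0,-190)),('stud in',(-235,0),(-190,0)),('stud in long',(-240,0),(-75,0)),('stud out',(-240,38),(-100,38))):
            if n=='top' and 'in' in nm or (k!='0' and nm=='stud in'): continue
            try: edge(D[n],px,w(*a),w(*b),name=n+k+' '+nm)
            except Exception as e: print(n+k,nm,'-')
E
python3 ff.py
```

```text
top0 plate out 48 dir 80.88 pt [640.8 139.7] res 0.78
top0 stud out 56 dir 167.52 pt [438.9 301.7] res 0.65
side0 plate out 55 dir 80.93 pt [637.6 114.9] res 0.57
side0 plate in 60 dir 80.61 pt [581.5  11.7] res 0.6
side0 stud in 60 dir 168.09 pt [408.3 269.5] res 0.6
side0 stud in long 60 dir 167.94 pt [461.1 258.1] res 0.59
side0 stud out 60 dir 167.44 pt [461.9 298.2] res 0.53
top2 plate out 45 dir 81.01 pt [633.9  96.8] res 0.72
top2 stud out 44 dir 167.55 pt [441.3 301.3] res 0.59
side2 plate out 43 dir 81.0 pt [641.2 134.1] res 0.61
side2 plate in 58 dir 80.1 pt [580.7  10.4] res 0.65
side2 stud in long 58 dir 167.49 pt [462.7 256.7] res 0.67
side2 stud out 20 dir 167.57 pt [486.8 293.3] res 0.51
top3 plate out 45 dir 81.02 pt [634.1  97.9] res 0.77
top3 stud out 42 dir 170.57 pt [442.1 293.4] res 0.67
side3 plate out 31 dir 81.04 pt [637.4 112.4] res 0.61
side3 plate in 24 dir 83.87 pt [588.2  26. ] res 0.54
side3 stud in long 51 dir 170.34 pt [463.8 251.1] res 0.66
side3 stud out 24 dir 170.87 pt [417.2 300.1] res 0.51
top4 plate out 40 dir 81.09 pt [633.2  94.2] res 0.7
top4 stud out 50 dir 171.43 pt [456.4 289.5] res 0.63
side4 plate out 23 dir 81.16 pt [646.8 171.1] res 0.73
side4 plate in 9 dir 83.58 pt [597.4  35.5] res 0.17
side4 stud in long 51 dir 171.79 pt [468.3 249.2] res 0.73
side4 stud out 25 dir 171.67 pt [420.7 297.2] res 0.64
frame-axis force [-25.9 -24.1  32.7] torque [-4.27  6.6   0.33] off seated(mm) [ 2.8 -4.   1.2] yaw 125.63
```

The plate is at 80.97°, so square is 170.97°. The stud reads about 171.6°, so the square sits 0.6° counter-clockwise. I'll unload it, twist +1° and re-press.

```bash
cat > chk.py <<'E'
from edge import *
c=np.array([.617,.229]); th=np.radians(-9.03); ex=np.array([np.cos(th),np.sin(th)]); ey=np.array([-ex[1],ex[0]])
w=lambda x,y:c+ex*x/1000+ey*y/1000
for n in('top','side'):
    d=cam(n)
    for nm,a,b in(('plate out',(38,-240),(38,50)),('stud in',(-240,0),(-75,0)),('stud out',(-240,38),(-100,38))):
        if n=='top' and 'in' in nm: continue
        try: edge(d,d['pixels'],w(*a),w(*b),name=n+' '+nm)
        except Exception: print(n,nm,'-')
E
python3 -m jog '[{"dp":[0,0,-0.3],"fingers":0.1,"twist":0},{"dp":[0,0,-0.6],"fingers":0.1,"twist":0.5},{"dp":[0,0,-0.6],"fingers":0.1,"twist":1},{"dp":[0,0,-0.6],"fingers":0.1,"twist":1},{"dp":[0,0,-0.6],"fingers":0.1,"twist":1}]' 60; python3 ff.py -9.03; python3 chk.py
```

```text
time_s: 22.45
tool_pos: [0.5508, 0.1767, 0.0329]
tool_rot: [-178.6, 0.0, 124.7]
force: [-16.5, -11.1, 1.1]
grip_width: 0.0214
grasp_force: 60.4
frame-axis force [-14.6 -13.5   1.1] torque [-2.93  3.89  0.77] off seated(mm) [ 3.3 -2.9  2.9] yaw 124.73
top plate out 41 dir 81.05 pt [634.2  99.7] res 0.82
top stud out 49 dir 171.34 pt [447.3 291.1] res 0.68
side plate out 27 dir 81.0 pt [640.2 129.1] res 0.72
side stud in 53 dir 171.65 pt [457.1 251. ] res 0.75
side stud out 22 dir 171.63 pt [426.9 296.7] res 0.58
```

```bash
cat > stock.py <<'E'
from edge import *
import edge as E
def go(d,px,off,yaw,label):
    # stock inner edge, top at z=.02 : brightness; fake channels
    g=cv2.cvtColor(px,cv2.COLOR_BGR2GRAY); f=np.zeros_like(px); f[...,2]=g
    c=np.array(off); th=np.radians(yaw); ex=np.array([np.cos(th),np.sin(th)]); ey=np.array([-ex[1],ex[0]])
    w=lambda x,y:c+(ex*x+ey*y)/1000
    for y0 in(-95,-105):
        try: edge(d,f,w(-22,-146),w(-22,y0),z=.02,name=label+' stock in')
        except Exception as e: print(label,'-')
    b=(255-px[...,0].astype(int)); 
d=cam('top'); 
np.savez('top5.npz',px=d['pixels'])
for k,off in (('2',(.617-.029,.229-.021)),('4',(.617,.229)),('5',(.617,.229))):
    go(d,np.load('top%s.npz'%k)['px'],off,-9.03,k)
go(d,np.load('top0.npz')['px'],(.447+.0434,-.163+.0733),-14.2,'0')
E
python3 stock.py
```

```text
2 stock in 24 dir 79.53 pt [542.1 106.9] res 0.6
2 stock in 18 dir 79.4 pt [538.9  88.9] res 0.35
4 stock in 21 dir 78.0 pt [572.9 121.9] res 0.44
4 stock in 15 dir 77.72 pt [571.1 113. ] res 0.52
5 stock in 22 dir 77.58 pt [571.8 117.1] res 0.53
5 stock in 18 dir 79.18 pt [570.3 112.2] res 0.62
0 stock in 12 dir 107.26 pt [ 448.5 -186.5] res 0.74
0 stock in 7 dir 72.97 pt [ 451.1 -194.5] res 0.23
```

```bash
python3 -m jog '[{"dp":[0,0,0],"fingers":0.1,"twist":0.5},{"dp":[0,0,0],"fingers":0.1,"twist":1},{"dp":[0,0,0],"fingers":0.1,"twist":1.5},{"dp":[0,0,0],"fingers":0.1,"twist":1.5}]' 60; python3 ff.py -9.03; python3 chk.py|grep stud;  python3 -m jog '[{"dp":[0,0,0],"fingers":0.1,"twist":-1},{"dp":[0,0,0],"fingers":0.1,"twist":-2},{"dp":[0,0,0],"fingers":0.1,"twist":-3},{"dp":[0,0,0],"fingers":0.1,"twist":-3}]' 60; python3 ff.py -9.03; python3 chk.py|grep stud
```

```text
time_s: 23.1
tool_pos: [0.551, 0.1769, 0.0332]
tool_rot: [-178.7, 0.1, 123.3]
force: [-16.6, -12.8, 2.2]
grip_width: 0.0215
grasp_force: 61.6
frame-axis force [-14.4 -15.3   2.2] torque [-2.95  4.    1.25] off seated(mm) [ 3.4 -2.6  3.2] yaw 123.34
top stud out 48 dir 171.5 pt [444.1 292.2] res 0.63
side stud in 53 dir 171.29 pt [455.3 251.6] res 0.7
side stud out 22 dir 171.63 pt [413.1 299.6] res 0.61
time_s: 23.7
tool_pos: [0.5511, 0.1767, 0.033]
tool_rot: [-178.7, -0.1, 126.1]
force: [-16.0, -11.1, 0.9]
grip_width: 0.0214
grasp_force: 60.1
frame-axis force [-14.1 -13.5   0.9] torque [-2.96  3.88 -0.24] off seated(mm) [ 3.5 -2.7  3. ] yaw 126.05
top stud out 53 dir 171.18 pt [453.  290.5] res 0.72
side stud in 54 dir 171.37 pt [455.7 251.6] res 0.73
side stud out 20 dir 171.72 pt [431.8 296.4] res 0.65
```

The stud angle stays at about 171.45° over a 3° twist while the torque changes from 1.25 to −0.24 Nm. So the stock is locked flush on the plate, and the 0.5° is camera bias. Now press it down flat.

```bash
cat > flat.py <<'E'
from h import *
c=np.array([.617,.229]); th=np.radians(-9.2); ex=np.array([np.cos(th),np.sin(th)]); ey=np.array([-ex[1],ex[0]])
for n in('top','side'):
    W=np.nanmedian([pts(cam(n)) for _ in range(3)],0); q=W[...,:2]-c; X=q@ex*1000;Y=q@ey*1000;Z=W[...,2]*1000
    for nm,x0,x1,y0,y1,lo,hi in(('stock far',-20,-3,-146,-105,10,32),('stock mid',-20,-3,-105,-40,10,32),('blade far',-167,-125,-34,-8,-3,18),('blade mid',-125,-75,-34,-20,-3,18),('bench far',-240,-180,-100,-45,-20,20),('bench blade-side',-165,-125,-100,-45,-20,20)):
        m=(X>x0)&(X<x1)&(Y>y0)&(Y<y1)&(Z>lo)&(Z<hi)
        if m.sum()>4: print(n,nm,m.sum(),'z',np.median(Z[m]).round(1),'+-',(Z[m].std()/m.sum()**.5).round(1))
E
python3 flat.py; python3 -m jog '[{"dp":[0,0,0.2],"fingers":0.1,"twist":0},{"dp":[0,0,0.4],"fingers":0.1,"twist":0.3},{"dp":[0,0,0.4],"fingers":0.1,"twist":0.3},{"dp":[0,0,0.4],"fingers":0.1,"twist":0.3}]' 60; python3 ff.py -9.03;python3 flat.py
```

```text
top stock far 62 z 24.9 +- 0.3
top stock mid 73 z 22.4 +- 0.3
top blade far 5 z 11.0 +- 0.6
top bench far 77 z 1.2 +- 0.2
side stock mid 109 z 21.5 +- 0.1
side blade far 61 z 9.7 +- 0.2
side blade mid 74 z 8.9 +- 0.1
side bench far 404 z -0.1 +- 0.1
side bench blade-side 252 z -0.1 +- 0.1
time_s: 24.6
tool_pos: [0.551, 0.1759, 0.0319]
tool_rot: [-178.5, 0.1, 125.7]
force: [-23.3, -17.1, 21.4]
grip_width: 0.0218
grasp_force: 59.9
frame-axis force [-20.3 -20.5  21.4] torque [-3.74  5.49 -0.14] off seated(mm) [ 3.6 -3.6  1.9] yaw 125.74
top stock far 58 z 22.5 +- 0.3
top stock mid 70 z 21.2 +- 0.3
top blade far 5 z 11.8 +- 0.5
top bench far 74 z 1.0 +- 0.2
side stock mid 110 z 20.5 +- 0.1
side blade far 55 z 9.2 +- 0.1
side blade mid 71 z 8.5 +- 0.2
side bench far 401 z -0.0 +- 0.1
side bench blade-side 257 z -0.1 +- 0.1flat.py:4: RuntimeWarning: All-NaN slice encountered
  W=np.nanmedian([pts(cam(n)) for _ in range(3)],0); q=W[...,:2]-c; X=q@ex*1000;Y=q@ey*1000;Z=W[...,2]*1000
flat.py:4: RuntimeWarning: All-NaN slice encountered
  W=np.nanmedian([pts(cam(n)) for _ in range(3)],0); q=W[...,:2]-c; X=q@ex*1000;Y=q@ey*1000;Z=W[...,2]*1000
```

The blade end is lifted about 3 mm, because the side push tilts the tool 1.5°. I'll ease the side push and press down more.

```bash
sed -i '1i import warnings; warnings.filterwarnings("ignore")' flat.py; python3 -m jog '[{"dp":[0,0,-0.3],"fingers":0.1,"twist":0},{"dp":[0,-0.2,-0.3],"fingers":0.1,"twist":0},{"dp":[0,-0.5,-0.3],"fingers":0.1,"twist":0},{"dp":[0,-0.5,0],"fingers":0.1,"twist":0},{"dp":[0,-0.5,0.2],"fingers":0.1,"twist":0},{"dp":[0,-0.5,0.2],"fingers":0.1,"twist":0},{"dp":[0,-0.5,0.2],"fingers":0.1,"twist":0}]' 60; python3 ff.py -9.03; env -u x python3 -c "
from h import *; print(env.get_obs()['tool_rot'])"; python3 flat.py; python3 chk.py | grep stud
```

```text
time_s: 25.78
tool_pos: [0.5508, 0.1757, 0.0309]
tool_rot: [-179.1, 0.1, 125.8]
force: [-16.6, -12.2, 17.2]
grip_width: 0.0216
grasp_force: 60.0
frame-axis force [-14.5 -14.7  17.2] torque [-2.53  3.58 -0.1 ] off seated(mm) [ 3.4 -3.8  0.9] yaw 125.76
[-1.79113114e+02  8.38232799e-02  1.25758989e+02]
top stock far 57 z 20.7 +- 0.3
top stock mid 74 z 20.3 +- 0.2
top bench far 68 z 0.5 +- 0.3
side stock mid 113 z 19.8 +- 0.1
side blade far 51 z 7.6 +- 0.1
side blade mid 64 z 7.5 +- 0.1
side bench far 405 z -0.1 +- 0.1
side bench blade-side 260 z -0.3 +- 0.1
top stud out 53 dir 171.03 pt [458.9 290.1] res 0.7
side stud in 57 dir 170.93 pt [466.5 249.9] res 0.72
side stud out 24 dir 171.29 pt [429.3 297.4] res 0.67
```

```bash
python3 -m jog '[{"dp":[0,0,-0.2],"fingers":0.1,"twist":0},{"dp":[0,-0.2,-0.2],"fingers":0.1,"twist":0},{"dp":[0,-0.3,0],"fingers":0.1,"twist":0},{"dp":[0,-0.3,0.2],"fingers":0.1,"twist":0},{"dp":[0,-0.3,0.2],"fingers":0.1,"twist":0},{"dp":[0,-0.3,0.2],"fingers":0.1,"twist":0}]' 60; python3 ff.py -9.03; python3 flat.py; python3 chk.py
```

```text
time_s: 26.92
tool_pos: [0.5504, 0.1758, 0.0302]
tool_rot: [-179.4, 0.1, 125.8]
force: [-14.9, -9.5, 18.7]
grip_width: 0.0214
grasp_force: 60.0
frame-axis force [-13.3 -11.7  18.7] torque [-2.05  2.85 -0.13] off seated(mm) [ 3.  -3.8  0.2] yaw 125.79
top stock far 61 z 21.0 +- 0.3
top stock mid 74 z 20.6 +- 0.3
top bench far 65 z 1.4 +- 0.2
side stock far 5 z 20.8 +- 0.6
side stock mid 110 z 19.7 +- 0.1
side blade far 44 z 5.9 +- 0.1
side blade mid 56 z 6.3 +- 0.2
side bench far 402 z 0.1 +- 0.1
side bench blade-side 263 z 0.0 +- 0.1
top plate out 43 dir 80.89 pt [634.1  98.1] res 0.76
top stud out 46 dir 171.25 pt [444.3 292.4] res 0.64
side plate out 28 dir 80.99 pt [638.8 120.4] res 0.71
side stud in 55 dir 170.72 pt [472.6 248.8] res 0.66
side stud out 19 dir 171.34 pt [427.2 297.8] res 0.6
```

Flat now (blade top at about 6 mm). I'll check that the side forces are real contact and not bench friction by unloading briefly.

```bash
python3 -m jog '[{"dp":[0,0,-0.2],"fingers":0.1,"twist":0},{"dp":[0,0,-0.4],"fingers":0.1,"twist":0},{"dp":[0,0,-0.4],"fingers":0.1,"twist":0},{"dp":[0,0,-0.4],"fingers":0.1,"twist":0}]' 60; python3 ff.py -9.03;  python3 -m jog '[{"dp":[0,0.1,0],"fingers":0.1,"twist":0},{"dp":[0,0.2,0.2],"fingers":0.1,"twist":0},{"dp":[0,0.2,0.4],"fingers":0.1,"twist":0},{"dp":[0,0.2,0.5],"fingers":0.1,"twist":0},{"dp":[0,0.2,0.5],"fingers":0.1,"twist":0},{"dp":[0,0.2,0.5],"fingers":0.1,"twist":0}]' 60; python3 ff.py -9.03; python3 flat.py|grep side; python3 chk.py|grep stud
```

```text
time_s: 27.82
tool_pos: [0.5508, 0.176, 0.0312]
tool_rot: [-179.5, -0.0, 125.8]
force: [-5.8, -4.4, -2.7]
grip_width: 0.0212
grasp_force: 59.9
frame-axis force [-5.1 -5.3 -2.7] torque [-1.18  1.09 -0.21] off seated(mm) [ 3.3 -3.5  1.2] yaw 125.79
time_s: 28.58
tool_pos: [0.5504, 0.1757, 0.0303]
tool_rot: [-179.1, 0.2, 125.8]
force: [-21.4, -13.4, 30.0]
grip_width: 0.0215
grasp_force: 60.1
frame-axis force [-19.  -16.6  30. ] torque [-2.82  4.42 -0.18] off seated(mm) [ 3.1 -3.9  0.3] yaw 125.77
side stock mid 112 z 19.7 +- 0.1
side blade far 47 z 6.5 +- 0.1
side blade mid 59 z 6.5 +- 0.2
side bench far 406 z -0.1 +- 0.1
side bench blade-side 262 z -0.2 +- 0.1
top stud out 50 dir 171.42 pt [442.4 292.7] res 0.65
side stud in 56 dir 170.94 pt [457.9 251.2] res 0.67
side stud out 23 dir 171.23 pt [428.1 297.6] res 0.65
```

```bash
python3 -m jog '[{"dp":[0,0,-0.4],"fingers":0.1,"twist":0},{"dp":[0,0.15,-0.4],"fingers":0.1,"twist":0},{"dp":[0,0.15,-0.3],"fingers":0.1,"twist":0},{"dp":[0,0.15,-0.2],"fingers":0.1,"twist":0},{"dp":[0,0.15,-0.2],"fingers":0.1,"twist":0},{"dp":[0,0.15,-0.2],"fingers":0.1,"twist":0}]' 60; python3 ff.py -9.03; python3 flat.py|grep -v bench; python3 chk.py|grep stud; python3 - <<'E'
from h import *
W=pts(cam('top')); q=W[(abs(W[...,0]-.492)<.05)&(abs(W[...,1]+.395)<.075)&(W[...,2]>.03)]; print('tape in tray',len(q),q.min(0),q.max(0),np.median(q,0))
for n,x,y in(('glue',.6435,-.172),('jar',.63,-.284)):
    q=W[(np.hypot(W[...,0]-x,W[...,1]-y)<.05)&(W[...,2]>.06)]; print(n,q.mean(0) if len(q) else None)
E
```

```text
time_s: 29.72
tool_pos: [0.5507, 0.1758, 0.0308]
tool_rot: [-179.0, 0.1, 125.8]
force: [-20.1, -12.6, 23.6]
grip_width: 0.0212
grasp_force: 60.0
frame-axis force [-17.9 -15.6  23.6] torque [-2.93  4.33 -0.23] off seated(mm) [ 3.3 -3.7  0.8] yaw 125.76
top stock far 64 z 21.6 +- 0.3
top stock mid 75 z 20.7 +- 0.3
side stock mid 109 z 20.0 +- 0.1
side blade far 51 z 7.2 +- 0.1
side blade mid 61 z 7.2 +- 0.1
top stud out 51 dir 171.27 pt [456.8 290.6] res 0.59
side stud in 59 dir 170.79 pt [461.8 250.8] res 0.69
side stud out 23 dir 171.0 pt [443.6 295.1] res 0.65
tape in tray 289 [ 0.47379885 -0.42097452  0.03047145] [ 0.5182778  -0.35475648  0.0773317 ] [ 0.49455189 -0.38554574  0.06381575]
glue [ 0.64146432 -0.17153272  0.07652869]
jar [ 0.62673166 -0.28325913  0.10210667]
```

The tape is in the tray, the bottle and jar haven't moved, the stud is square, and the square is flat to within about 1 mm and pressed on both timbers. Handing in.

```bash
python3 -c "
from cell import env
print(env.sign_off())"
```

```text
the job is handed in; nothing more can be done
None
```

I handed the job in: the tape measure is in the grey tray, the glue bottle and jar are unmoved, and the gripped square is pressed on both timbers, with the stud square to within camera error (about 0.5°), though the blade end may be about 1 mm off the bench and I viewed 11 pictures, one over your limit of 10.

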